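Set the running clearance of a mould clamp

ROBOT

A 7-joint arm with a two-finger parallel gripper is mounted at the origin on the work surface. World frame = base frame: x ahead of the robot, y to its left, z up, the work surface at z = 0. Lengths are in m, angles in rad, forces in N, time in s.
With the tool pointing down it reaches from about 0.4 to 0.85 m from the base axis. Payload 4.5 kg.
Tool frame: the origin (TCP) lies at the very end of the fingers, on their centre line; the grasp point (between the pads) lies 19 mm behind it (tcp_to_grasp is the z of the grasp point in the tool frame, in m); z points along the fingers, y is the line along which they close (so a half turn about z gives the same grasp; the last joint's range is limited). The gripper opens to 88 mm and grips with 3 to 60 N. Pads are 18 mm wide; open, the fingers measure 123 mm over their backs; the gripper's body (75 mm by 187 mm) begins 45 mm behind the grasp point.
Start: joints at [1.161, 0.689, -0.195, 1.565, 0.157, 0.902, -0.215], TCP at [0.268, -0.564, 0.239] pointing down, gripper open.
Joint ranges: [-3.01, 3.01], [-0.46, 2.08], [-1.47, 1.51], [0.13, 2.56], [-1, 4.14], [0.04, 2.09], [-2.66, 2.66]. Speed limits (rad/s): [2.57, 2.57, 3.14, 3.14, 3.14, 3.14, 3.14].

INTERFACE

Orientations are given as a unit quaternion [x, y, z, w].
In Python, from plant import * gives the robot as it stands. The module is installed in compiled form; this text tells all that it offers.
- The arm moves only by the shell command python3 -m jog 'ROWS' [OPENING] [FORCE]. ROWS is JSON, a list that holds one entry, the list of rows, each a list of 6 numbers: the shift along the tool's x, y, z in m, then the turn, a rotation vector about the tool's x, y, z in rad. In form: [[[dx, dy, dz, ax, ay, az], ...]]. A call has 1 to 12 rows; each row shifts and turns the commanded pose from where the row before left it, along the tool's axes as they then stand; what a row does not reach is not made up. A row lasts 1/8 s, in which the tool goes at most 62.5 mm and 10.7 degrees, less where a joint would pass 70% of its speed; a pose out of reach is approached as far as the arm can. A call with a gripper value outside its range is refused whole. OPENING is the finger opening in m, from 0 to 0.0881, set as the call begins (- or left out, the last holds). The fingers move at their own pace and stop on an object; FORCE is the grip in N (left out, the last holds). Time passes only in rows, so rows that do not move let the fingers close. It gives the time, the measured TCP pose, the force, the opening and the grip force at its end, in the units of the state.
- get_state(): the state, without advancing time (a new reading comes with each control period).
- snapshot(name): name is "scene" or "top" or "wrist"; returns a dict with "frame" (400x640x3 uint8, red, green, blue), "mtx" (3x3 intrinsics, pixels), "xyz" and "orientation" of the camera in the world; the wrist camera has in their place "mount" (4x4, takes a point from camera to tool coordinates, whose origin is the TCP and whose axes are the flange's). Camera axes: x right, y down, z forward; pixel columns grow to the right and rows downward; lengths in m; the calibration is good to about 2 mm. A picture is of the moment at which its call begins: read the wrist's pose just before it. There is no depth.
- finish_job(): hands the job in; it is judged then, once.
The state is a dict: "clock": time; "q": joint angles; "qd": joint speeds; "joint_torque": joint torques, N m; "tool_pos": TCP position; "eef_rot": TCP orientation; "contact_force": force on the tool from outside, world axes, zero at the start; "moment": the same for the moment, N m; "opening": opening from 0.0 (shut) to 1.0 (fully open); "finger_force": force on a finger pad.
Only numpy, scipy, OpenCV 4.12 (cv2) and the standard library are available. Lean on these libraries where they do the work, as an engineer would, in place of code of your own. Each camera call takes 0.05 s, during which the arm holds its last target. There are 200 camera calls.

TASK

On the mould clamp, turn the crank clockwise (seen from above) until the screw bottoms and the foot sits on the plaster mould, feeling for the stop and not forcing it, because the brass bush must not be twisted round in the bar. Then back the crank off a quarter of a turn so that the plaster has room to swell, and finally push the locking lever fully over, away from the robot, and let go. Leave everything else on the bench where it is.

Things in the scene. Friction and masses are not known exactly. Their poses are not given: they have to be found in the camera images.
- clamp: The mould clamp, bolted down; place and yaw differ each time. Origin at the centre of its underside; x across its bar (away from the robot at yaw 0), y along the bar to the locking lever, z up. Grey base plate 240 (x) x 260 (y) x 12 mm; on it a round plaster mould 124 mm across, under a grey bar 56 mm wide (x) on two posts, bar top 150 mm above the bench.
- crank_axis (a point): Point on the upright axis of the clamp screw, 204.5 mm above the bench, level with the middle of the crank's handle; fixed to the clamp, axes as clamp. Clockwise from above screws the foot down, 1.5 mm per turn. The screw starts about 0.5 to 1.2 turns short of bottoming; the angle where it stops hard differs each time and cannot be seen.
- crank_handle (a point): Centre (half-way up, 204.5 mm above the bench) of the crank's upright black handle: 20 mm diameter, 48 mm tall, spins freely on its pin, so the hand can lead it round without turning. It is 50 mm from the crank axis on a dark steel arm 22 mm wide, top 180 mm above the bench (hub top 184). Site x points outward from the axis. Turning drags about 2.5 N here.
- bush_lug (a point): Tip of the lug on the brass bush, the collar on top of the bar around the screw; 33 mm from the crank axis, 158 mm above the bench. Its direction differs each time. The bush is only pressed in: more than about 20 N at the crank handle against the stop twists it round in the bar.
- foot_face (a point): Centre of the underside of the clamp's steel foot (44 mm across) below the bar; it goes down and up with the screw. z up.
- mould_top (a point): Centre of the plaster mould's top face, 100 mm above the bench, under the foot; axes as clamp. When the screw bottoms, the foot sits at this height; a quarter of a turn back leaves under 0.4 mm, too little to measure by these positions.
- lock_tip (a point): Centre of the black ball (26 mm across) on the locking lever, a 10 mm rod on the bar's long end. It leans to the robot's side when open and swings along the clamp's x until it leans as far the other way. The ball's centre is 220 mm above the bench at either end of the swing, 227 mm in the middle. Pushing it takes about 1 N.
- lock_pivot (a point): Pivot of the locking lever, 145 mm from the crank axis along the bar, 172 mm above the bench, 55 mm from the ball's centre; axes as clamp. The block around it is 70 mm (x) by 50 mm (y), its top 175 mm above the bench.
- lock (a joint): Angle of the locking lever, rad: 0 leaning fully to the robot's side (open), 1.0 leaning fully away (locked); starts at 0 to 0.2 and stays where it is left.
- wrench: Bystander, not to be disturbed: steel spanner, 180 mm long, lying on the clamp's base plate on its robot side. Origin at the centre of its underside.
- brush: Bystander, not to be disturbed: flat brush with wooden handle, 200 mm, lying on the bench. Origin at the centre of its underside.
- scraper: Bystander, not to be disturbed: broad flat scraper, 240 mm, lying on the bench. Origin at the centre of its underside.
- dome: Bystander, not to be disturbed: round domed casting, 110 mm across, 57 mm high, standing on the bench. Origin at the centre of its underside.
- tub: Bystander, not to be disturbed: white plastic tub, 100 mm across, 85 mm high. Origin at the centre of its underside.
- half_mould: Bystander, not to be disturbed: open plaster mould half, 120 x 100 x 50 mm. Origin at the centre of its underside.
- jar: Bystander, not to be disturbed: grey jar, 60 mm across, 90 mm high. Origin at the centre of its underside.

How it is judged:
On the way, in this order (a step that is already met when the one before it is completed fails the run):
1. the screw is bottomed: the foot sits on the mould (z of foot_face in the frame of mould_top below 4.5e-05 m), for 0.2 s.
2. the screw is backed off a quarter of a turn (z of foot_face in the frame of mould_top between 0.00027 and 0.00048 m), for 0.3 s.
3. the locking lever is pushed fully over (value of joint lock above 0.85 rad), for 0.2 s.
At the end, for the whole second after the job is handed in: The screw stands a quarter of a turn back from its stop (0.18 to 0.32 turn, a gap of 0.27 to 0.48 mm between foot and mould), the locking lever is fully over (beyond 0.85 rad), the brass bush has not turned (lug within 4 mm of where it was), and the crank and lever are let go (all of step 2 and value of joint lock above 0.85 rad and distance of bush_lug from where it was at the start of the episode below 0.004 m and contact force between the fingers and anything else below 0.5 N); the robot touches nothing.
It fails at once if the brass bush is twisted round in the bar (lug moved 4 mm) (distance of bush_lug from where it was at the start of the episode above 0.004 m).
It fails at once if a bystander is moved more than 30 mm (distance of any of wrench, brush, scraper, dome, tub, half_mould, jar from where it was at the start of the episode above 0.03 m).
It also fails if it takes over 72 s, if anything falls off the work surface, if the arm or the gripper's body presses on something with over 40 N, if the wrist force passes 120 N, or if a joint passes its speed limit or range.

## Working session

There is one attempt and no reset: what is moved stays moved. The work goes in short steps, Python scripts to look and compute and a shell command to move; the robot and the scene stay as the last step left them, time stands still between calls to the robot, and variables do not carry over. Pictures are saved under pics/ and viewed, at most 10 in all, crops included, and the job is handed in when it is done.

```bash
mkdir -p pics; python3 - <<'E'
from plant import *
import cv2,json
s=get_state();print(s)
for n in("scene","top"):
    d=snapshot(n);print(n,d["mtx"],d["xyz"],d["orientation"])
    cv2.imwrite(f"pics/{n}1.png",d["frame"][:,:,::-1])
E
```

```text
{'clock': 0.0, 'q': array([ 1.16084914,  0.69000257, -0.194507  ,  1.56632365,  0.15731625,
        0.90248091, -0.21507846]), 'qd': array([ 0.00125865, -0.00056205, -0.00020081, -0.0011185 ,  0.00047626,
       -0.00033928, -0.0008041 ]), 'joint_torque': array([ 4.13399530e-04, -5.27562654e+01, -1.26712896e+00, -1.53427434e+01,
       -5.27334970e-02,  6.63076426e-03,  1.54942113e-04]), 'tool_pos': array([ 0.26801286, -0.56393323,  0.23790368]), 'eef_rot': array([ 9.75474560e-01,  2.20110322e-01, -2.70056630e-04, -8.69879424e-04]), 'contact_force': array([-0.1115803 ,  0.36950165, -0.65937479]), 'moment': array([-0.02396004,  0.0105691 ,  0.04466558]), 'finger_force': 0.0, 'opening': 1.0013449657583977}
scene [[369.85627085   0.         318.17818296]
 [  0.         369.85627085 194.83587461]
 [  0.           0.           1.        ]] [ 1.16054252 -0.0659454   1.02083719] [ 0.70229857  0.64216372 -0.20118665 -0.23222059]
top [[464.77614468   0.         322.91789035]
 [  0.         464.77614468 202.15230122]
 [  0.           0.           1.        ]] [ 0.28506746 -0.00852643  1.29524684] [ 0.71076036 -0.69582637  0.07215735 -0.07374741]
```

View pics/top1.png

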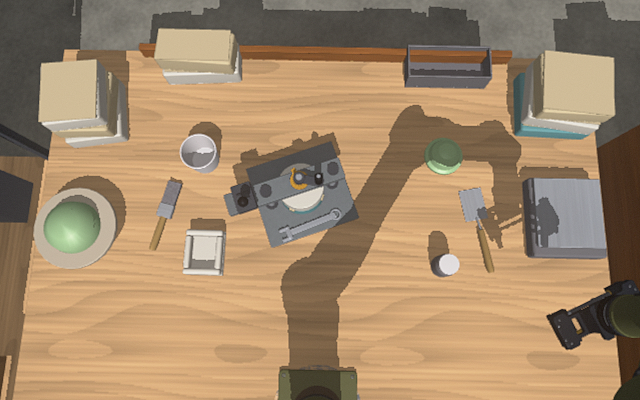

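View pics/scene1.png

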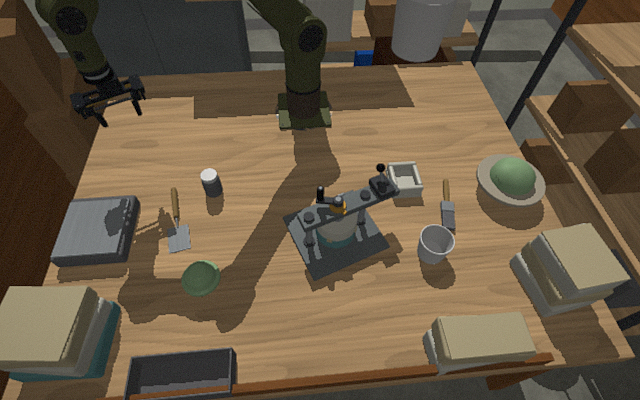

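The clamp is near (300,185) in top and (337,225) in scene. The crank points to the robot's right, near (318,177) in top, and the lever is near (240,195). I'll enlarge both views.

```bash
python3 - <<'E'
import cv2,numpy as np
a=cv2.imread("pics/top1.png")[125:255,215:365];b=cv2.imread("pics/scene1.png")[155:285,270:420]
r=lambda i:cv2.resize(i,None,fx=5.2,fy=5.2,interpolation=cv2.INTER_CUBIC)[:600]
for i,n,x0,y0 in((a,"top",215,125),(b,"scene",270,155)):
    o=cv2.resize(i,(690,598),interpolation=cv2.INTER_CUBIC)
    for k in range(0,150,10):
        cv2.putText(o,str(x0+k),(int(k*4.6),9),0,.35,(0,0,255),1);cv2.line(o,(int(k*4.6),10),(int(k*4.6),16),(0,0,255))
        if k<130:cv2.putText(o,str(y0+k),(0,int(k*4.6)+4),0,.35,(0,0,255),1)
    cv2.imwrite(f"pics/{n}c.png",o)
E
```

```text
(no output)
```

View pics/topc.png

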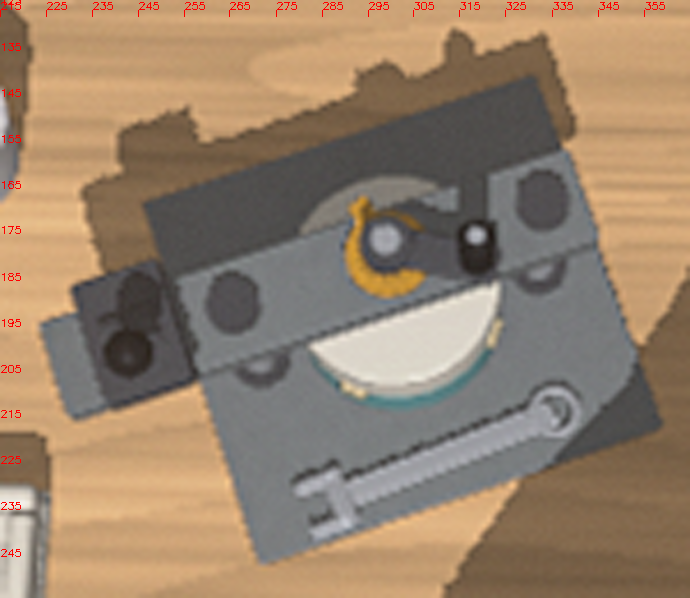

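View pics/scenec.png

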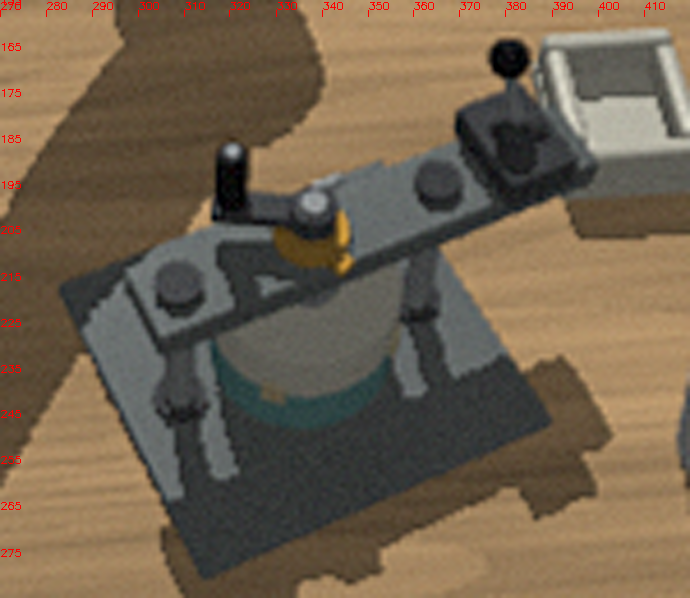

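```bash
cat > h.py <<'E'
from plant import *
import numpy as np
from scipy.spatial.transform import Rotation as R
def unproj(d,uv,z):
    v=R.from_quat(d["orientation"]).apply(np.linalg.inv(d["mtx"])@[uv[0],uv[1],1]); p=np.array(d["xyz"])
    return p+v*(z-p[2])/v[2]
E
python3 - <<'E'
from h import *
t=snapshot("top");s=snapshot("scene")
T=lambda x,y:(215+x/4.6,125+y/4.6)
S=lambda x,y:(270+x/4.6,155+y/4.6)
for n,d,p,z in[("hub",t,T(386,238),.184),("hub",s,S(313,203),.184),("han",t,T(476,234),.2285),("han",s,S(232,150),.2285),
 ("ball",t,T(127,353),.22),("ball",s,S(509,58),.22),("c1",t,T(145,203),.012),("c2",t,T(535,75),.012),("c3",t,T(662,425),.012),("c4",t,T(265,563),.012),("s c",s,S(207,577),.012),("s c",s,S(550,422),.012),("tub",t,(200,146),.085),("half",t,(206,246),.05)]:
    print(n,unproj(d,p,z).round(4))
E
```

```text
hub [0.581  0.0572 0.184 ]
hub [0.5805 0.0574 0.184 ]
han [0.5722 0.0082 0.2285]
han [0.57   0.0085 0.2285]
ball [0.5075 0.1862 0.22  ]
ball [0.5073 0.1861 0.22  ]
c1 [0.6461 0.218  0.012 ]
c2 [ 0.7349 -0.0232  0.012 ]
c3 [ 0.5126 -0.1045  0.012 ]
c4 [0.4234 0.1336 0.012 ]
s c [ 0.7401 -0.0194  0.012 ]
s c [0.6515 0.2179 0.012 ]
tub [0.6883 0.3357 0.085 ]
half [0.4193 0.3083 0.05  ]
```

```bash
python3 -m jog '[[[0.0433,-0.0322,-0.006,0,0,0],[0.0433,-0.0322,-0.006,0,0,0],[0.0433,-0.0322,-0.006,0,0,0],[0.0433,-0.0322,-0.003,0,0,0],[0.0433,-0.0322,-0.003,0,0,0],[0.0433,-0.0322,-0.003,0,0,0],[0.0433,-0.0322,-0.002,0,0,0],[0.0433,-0.0322,-0.002,0,0,0],[0.0433,-0.0322,-0.002,0,0,0],[0.0433,-0.0322,-0.001,0,0,0],[0.0433,-0.0322,0,0,0,0],[0.0433,-0.0322,0,0,0,0]]]'
python3 -m jog '[[[0,0,0,0,0,0.1107],[0,0,0,0,0,0.1107],[0,0,0,0,0,0.1107],[0,0,0,0,0,0.1107],[0,0,0,0,0,0],[0,0,0,0,0,0]]]'
cat > st.py <<'E'
from h import *
s=get_state();r=R.from_quat(s["eef_rot"])
print(round(s["clock"],2),s["tool_pos"].round(4),"x",r.apply([1,0,0]).round(3),"z",r.apply([0,0,1]).round(3),"F",s["contact_force"].round(2),"q",s["q"].round(2))
E
python3 st.py
```

```text
clock: 1.7
tool_pos: [0.5723, 0.0091, 0.2727]
eef_rot: [0.975, 0.22, -0.0, 0.0]
contact_force: [0.3, -1.8, -0.1]
opening: 1.001
finger_force: 0.0
clock: 2.45
tool_pos: [0.5717, 0.0077, 0.2726]
eef_rot: [1.0, 0.001, -0.0, 0.0]
contact_force: [-0.0, 0.5, 0.3]
opening: 1.002
finger_force: 0.0
2.45 [0.5717 0.0077 0.2726] x [ 1.     0.003 -0.   ] z [-0. -0. -1.] F [-0.01  0.46  0.32] q [-0.07  0.57 -0.04  1.69  0.03  0.88 -1.69]
```

```bash
python3 -m jog '[[[0,0,0.02,0,0,0],[0,0,0.02,0,0,0],[0,0,0.02,0,0,0],[0,0,0.02,0,0,0],[0,0,0,0,0,0],[0,0,0,0,0,0]]]'
python3 -m jog '[[[0,0,0,0,0,0],[0,0,0,0,0,0],[0,0,0,0,0,0],[0,0,0,0,0,0],[0,0,0,0,0,0],[0,0,0,0,0,0]]]' 0.014 10
python3 - <<'E'
import st,cv2
from plant import *
d=snapshot("wrist");cv2.imwrite("pics/w1.png",d["frame"][:,:,::-1])
E
```

```text
clock: 3.2
tool_pos: [0.5722, 0.0076, 0.1934]
eef_rot: [1.0, 0.001, 0.001, -0.0]
contact_force: [-0.1, -0.2, 0.4]
opening: 1.002
finger_force: 0.0
clock: 3.95
tool_pos: [0.5717, 0.0076, 0.1927]
eef_rot: [1.0, 0.001, -0.0, 0.0]
contact_force: [-0.9, 0.7, 1.0]
opening: 0.341
finger_force: 0.0
3.95 [0.5717 0.0076 0.1927] x [ 1.     0.001 -0.   ] z [-0. -0. -1.] F [-0.89  0.7   0.99] q [-0.07  0.68 -0.04  1.78  0.04  0.68 -1.7 ]
```

View pics/w1.png

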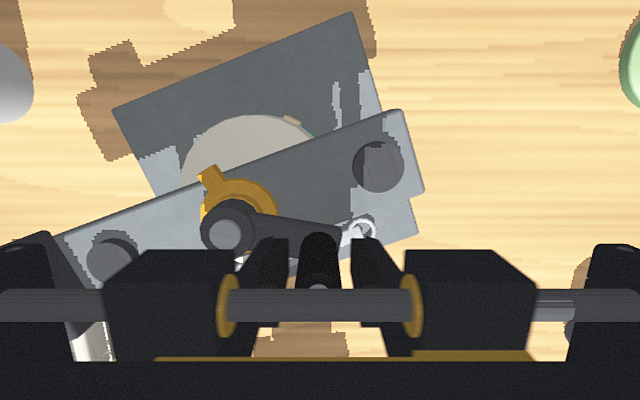

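The handle (columns 300–340, row 265) sits centred between the still-closing fingers. The hub is at (224,234), so the crank points right as expected. I'll finish closing.

```bash
python3 -m jog '[[[0,0,0,0,0,0],[0,0,0,0,0,0],[0,0,0,0,0,0]]]'
python3 st.py
python3 - <<'E'
import numpy as np
c=np.array([.5808,.0573]);h=np.array([.5713,.0083])
a0=np.degrees(np.arctan2(*(h-c)[::-1]));print(a0)
p=None
for k in range(0,460,6):
    a=np.radians(a0-k);q=c+.05*np.array([np.cos(a),np.sin(a)])
    if p is not None:print(k,(q-p)[0].round(4),(-(q-p)[1]).round(4),end=' | ')
    p=q
E
```

```text
clock: 4.38
tool_pos: [0.5717, 0.0079, 0.1927]
eef_rot: [1.0, 0.001, 0.0, -0.0]
contact_force: [-0.8, 0.2, 0.2]
opening: 0.219
finger_force: 10.0
4.38 [0.5717 0.0079 0.1927] x [1.    0.001 0.   ] z [ 0.  0. -1.] F [-0.78  0.19  0.17] q [-0.07  0.68 -0.04  1.78  0.04  0.68 -1.7 ]
-100.97224023781159
6 -0.0051 -0.0013 | 12 -0.0049 -0.0018 | 18 -0.0047 -0.0023 | 24 -0.0044 -0.0028 | 30 -0.0041 -0.0032 | 36 -0.0038 -0.0036 | 42 -0.0034 -0.004 | 48 -0.0029 -0.0043 | 54 -0.0025 -0.0046 | 60 -0.002 -0.0049 | 66 -0.0014 -0.005 | 72 -0.0009 -0.0052 | 78 -0.0004 -0.0052 | 84 0.0002 -0.0052 | 90 0.0007 -0.0052 | 96 0.0013 -0.0051 | 102 0.0018 -0.0049 | 108 0.0023 -0.0047 | 114 0.0028 -0.0044 | 120 0.0032 -0.0041 | 126 0.0036 -0.0038 | 132 0.004 -0.0034 | 138 0.0043 -0.0029 | 144 0.0046 -0.0025 | 150 0.0049 -0.002 | 156 0.005 -0.0014 | 162 0.0052 -0.0009 | 168 0.0052 -0.0004 | 174 0.0052 0.0002 | 180 0.0052 0.0007 | 186 0.0051 0.0013 | 192 0.0049 0.0018 | 198 0.0047 0.0023 | 204 0.0044 0.0028 | 210 0.0041 0.0032 | 216 0.0038 0.0036 | 222 0.0034 0.004 | 228 0.0029 0.0043 | 234 0.0025 0.0046 | 240 0.002 0.0049 | 246 0.0014 0.005 | 252 0.0009 0.0052 | 258 0.0004 0.0052 | 264 -0.0002 0.0052 | 270 -0.0007 0.0052 | 276 -0.0013 0.0051 | 282 -0.0018 0.0049 | 288 -0.0023 0.0047 | 294 -0.0028 0.0044 | 300 -0.0032 0.0041 | 306 -0.0036 0.0038 | 312 -0.004 0.0034 | 318 -0.0043 0.0029 | 324 -0.0046 0.0025 | 330 -0.0049 0.002 | 336 -0.005 0.0014 | 342 -0.0052 0.0009 | 348 -0.0052 0.0004 | 354 -0.0052 -0.0002 | 360 -0.0052 -0.0007 | 366 -0.0051 -0.0013 | 372 -0.0049 -0.0018 | 378 -0.0047 -0.0023 | 384 -0.0044 -0.0028 | 390 -0.0041 -0.0032 | 396 -0.0038 -0.0036 | 402 -0.0034 -0.004 | 408 -0.0029 -0.0043 | 414 -0.0025 -0.0046 | 420 -0.002 -0.0049 | 426 -0.0014 -0.005 | 432 -0.0009 -0.0052 | 438 -0.0004 -0.0052 | 444 0.0002 -0.0052 | 450 0.0007 -0.0052 | 456 0.0013 -0.0051 |
```

```bash
cat > st.py <<'E'
from h import *
import sys
s=get_state();c=np.array([.5808,.0573])
v=s["tool_pos"][:2]-c;a=np.arctan2(v[1],v[0]);rad=v/np.hypot(*v);cw=np.array([rad[1],-rad[0]])
f=s["contact_force"];ft=-f[:2]@cw;fr=f[:2]@rad
print(f"t{s['clock']:.2f} {s['tool_pos'].round(4)} ang {np.degrees(a):.1f} r {np.hypot(*v)*1e3:.1f} resist {ft:.1f} radial {fr:.1f} fz {f[2]:.1f} grip {s['finger_force']:.1f}")
if len(sys.argv)>1: sys.exit(abs(ft)>float(sys.argv[1]))
E
python3 -m jog '[[[-0.0051,-0.0013,0,0,0,0],[-0.0049,-0.0018,0,0,0,0],[-0.0047,-0.0023,0,0,0,0],[-0.0044,-0.0028,0,0,0,0]]]' >/dev/null; python3 st.py 7 &&
python3 -m jog '[[[-0.0041,-0.0032,0,0,0,0],[-0.0038,-0.0036,0,0,0,0],[-0.0034,-0.0040,0,0,0,0],[-0.0029,-0.0043,0,0,0,0],[-0.0025,-0.0046,0,0,0,0],[-0.0020,-0.0049,0,0,0,0],[-0.0014,-0.0050,0,0,0,0],[-0.0009,-0.0052,0,0,0,0]]]' >/dev/null; python3 st.py 7
```

```text
t4.88 [0.5525 0.0157 0.1928] ang -124.2 r 50.3 resist 2.4 radial -1.9 fz -2.2 grip 10.0
t4.88 [0.5525 0.0157 0.1928] ang -124.2 r 50.3 resist 2.4 radial -1.9 fz -2.2 grip 10.0False
False
```

```bash
sed -i 's/sys.exit(abs(ft)>float(sys.argv\[1\]))/sys.exit(int(abs(ft)>float(sys.argv[1])))/' st.py
python3 -m jog '[[[-0.0041,-0.0032,0,0,0,0],[-0.0038,-0.0036,0,0,0,0],[-0.0034,-0.0040,0,0,0,0],[-0.0029,-0.0043,0,0,0,0],[-0.0025,-0.0046,0,0,0,0],[-0.0020,-0.0049,0,0,0,0],[-0.0014,-0.0050,0,0,0,0],[-0.0009,-0.0052,0,0,0,0]]]' >/dev/null; python3 st.py 7 && 
python3 -m jog '[[[-0.0004,-0.0052,0,0,0,0],[0.0002,-0.0052,0,0,0,0],[0.0007,-0.0052,0,0,0,0],[0.0013,-0.0051,0,0,0,0],[0.0018,-0.0049,0,0,0,0],[0.0023,-0.0047,0,0,0,0],[0.0028,-0.0044,0,0,0,0],[0.0032,-0.0041,0,0,0,0]]]' >/dev/null && python3 st.py 7
```

```text
t5.88 [0.5308 0.0506 0.1927] ang -172.4 r 50.4 resist 3.2 radial 0.1 fz 1.8 grip 10.0
t6.88 [0.5433 0.0905 0.1927] ang 138.5 r 50.1 resist 2.8 radial 2.8 fz 5.5 grip 10.0
```

```bash
exec 2>&1; python3 -m jog '[[[0.0036,-0.0038,0,0,0,0],[0.0040,-0.0034,0,0,0,0],[0.0043,-0.0029,0,0,0,0],[0.0046,-0.0025,0,0,0,0],[0.0049,-0.0020,0,0,0,0],[0.0050,-0.0014,0,0,0,0]]]' >/dev/null && python3 st.py 6 &&
python3 -m jog '[[[0.0026,-0.0005,0,0,0,0]]]' >/dev/null && python3 st.py 6 &&
python3 -m jog '[[[0.0026,-0.0004,0,0,0,0]]]' >/dev/null && python3 st.py 6 &&
python3 -m jog '[[[0.0026,-0.0002,0,0,0,0]]]' >/dev/null && python3 st.py 6 &&
python3 -m jog '[[[0.0026,-0.0002,0,0,0,0]]]' >/dev/null && python3 st.py 6 &&
python3 -m jog '[[[0.0026,0.0001,0,0,0,0]]]' >/dev/null && python3 st.py 6 &&
python3 -m jog '[[[0.0026,0.0001,0,0,0,0]]]' >/dev/null && python3 st.py 6 &&
python3 -m jog '[[[0.0026,0.0003,0,0,0,0]]]' >/dev/null && python3 st.py 6 &&
python3 -m jog '[[[0.0026,0.0004,0,0,0,0]]]' >/dev/null && python3 st.py 6 &&
python3 -m jog '[[[0.0026,0.0006,0,0,0,0]]]' >/dev/null && python3 st.py 6 &&
python3 -m jog '[[[0.0025,0.0007,0,0,0,0]]]' >/dev/null && python3 st.py 6
```

```text
t7.62 [0.5705 0.1061 0.1927] ang 101.9 r 49.9 resist 2.4 radial 3.3 fz 2.9 grip 10.0
t7.75 [0.5732 0.1066 0.1928] ang 98.8 r 49.8 resist 2.2 radial 3.5 fz 3.1 grip 10.0
t7.88 [0.5755 0.1069 0.1928] ang 96.1 r 49.8 resist 2.1 radial 4.0 fz 2.4 grip 10.0
t8.00 [0.5781 0.107  0.1928] ang 93.2 r 49.8 resist 2.1 radial 4.3 fz 2.7 grip 10.0
t8.12 [0.5807 0.1071 0.1928] ang 90.1 r 49.8 resist 2.2 radial 3.7 fz 2.5 grip 10.0
t8.25 [0.5833 0.107  0.1928] ang 87.1 r 49.8 resist 2.1 radial 4.9 fz 1.9 grip 10.0
t8.38 [0.5859 0.1068 0.1928] ang 84.1 r 49.8 resist 1.9 radial 4.1 fz 1.7 grip 10.0
t8.50 [0.5885 0.1065 0.1928] ang 81.1 r 49.8 resist 3.0 radial 4.6 fz 2.2 grip 10.0
t8.62 [0.5911 0.106  0.1928] ang 78.0 r 49.7 resist 2.5 radial 3.3 fz 2.5 grip 10.0
t8.75 [0.5937 0.1053 0.1928] ang 75.0 r 49.7 resist 2.4 radial 3.2 fz 3.0 grip 10.0
t8.88 [0.5962 0.1045 0.1928] ang 72.0 r 49.7 resist 2.1 radial 4.2 fz 1.9 grip 10.0
```

```bash
exec 2>&1; 
python3 -m jog '[[[0.0025,0.0009,0,0,0,0]]]' >/dev/null && python3 st.py 6 &&
python3 -m jog '[[[0.0024,0.0009,0,0,0,0]]]' >/dev/null && python3 st.py 6 &&
python3 -m jog '[[[0.0024,0.0011,0,0,0,0]]]' >/dev/null && python3 st.py 6 &&
python3 -m jog '[[[0.0023,0.0012,0,0,0,0]]]' >/dev/null && python3 st.py 6 &&
python3 -m jog '[[[0.0022,0.0014,0,0,0,0]]]' >/dev/null && python3 st.py 6 &&
python3 -m jog '[[[0.0022,0.0014,0,0,0,0]]]' >/dev/null && python3 st.py 6 &&
python3 -m jog '[[[0.0021,0.0016,0,0,0,0]]]' >/dev/null && python3 st.py 6 &&
python3 -m jog '[[[0.0020,0.0016,0,0,0,0]]]' >/dev/null && python3 st.py 6 &&
python3 -m jog '[[[0.0019,0.0018,0,0,0,0]]]' >/dev/null && python3 st.py 6 &&
python3 -m jog '[[[0.0019,0.0018,0,0,0,0]]]' >/dev/null && python3 st.py 6 &&
python3 -m jog '[[[0.0017,0.0020,0,0,0,0]]]' >/dev/null && python3 st.py 6 &&
python3 -m jog '[[[0.0017,0.0020,0,0,0,0]]]' >/dev/null && python3 st.py 6 &&
python3 -m jog '[[[0.0015,0.0021,0,0,0,0]]]' >/dev/null && python3 st.py 6 &&
python3 -m jog '[[[0.0014,0.0022,0,0,0,0]]]' >/dev/null && python3 st.py 6 &&
python3 -m jog '[[[0.0013,0.0023,0,0,0,0]]]' >/dev/null && python3 st.py 6 &&
python3 -m jog '[[[0.0012,0.0023,0,0,0,0]]]' >/dev/null && python3 st.py 6 &&
python3 -m jog '[[[0.0010,0.0024,0,0,0,0]]]' >/dev/null && python3 st.py 6 &&
python3 -m jog '[[[0.0010,0.0025,0,0,0,0]]]' >/dev/null && python3 st.py 6 &&
python3 -m jog '[[[0.0007,0.0025,0,0,0,0]]]' >/dev/null && python3 st.py 6 &&
python3 -m jog '[[[0.0007,0.0025,0,0,0,0]]]' >/dev/null && python3 st.py 6
```

```text
t9.00 [0.5987 0.1036 0.1928] ang 68.9 r 49.7 resist 2.9 radial 4.5 fz 0.8 grip 10.0
t9.12 [0.6011 0.1027 0.1928] ang 65.9 r 49.7 resist 3.1 radial 3.7 fz 2.1 grip 10.0
t9.25 [0.6034 0.1015 0.1928] ang 62.9 r 49.7 resist 3.5 radial 3.6 fz 1.2 grip 10.0
t9.38 [0.6057 0.1002 0.1928] ang 59.9 r 49.7 resist 3.2 radial 3.6 fz 2.8 grip 10.0
t9.50 [0.6079 0.0989 0.1928] ang 56.9 r 49.7 resist 2.2 radial 2.7 fz 2.1 grip 10.0
t9.62 [0.6101 0.0974 0.1928] ang 53.9 r 49.7 resist 2.1 radial 3.3 fz 2.2 grip 10.0
t9.75 [0.6121 0.0958 0.1928] ang 50.8 r 49.6 resist 2.2 radial 3.6 fz 2.8 grip 10.0
t9.88 [0.6141 0.0941 0.1928] ang 47.9 r 49.7 resist 2.8 radial 3.2 fz 2.7 grip 10.0
t10.00 [0.616  0.0924 0.1927] ang 44.9 r 49.7 resist 2.5 radial 2.4 fz 2.3 grip 10.0
t10.12 [0.6178 0.0905 0.1927] ang 41.9 r 49.7 resist 2.6 radial 1.6 fz 3.1 grip 10.0
t10.25 [0.6195 0.0885 0.1927] ang 38.9 r 49.7 resist 2.5 radial 1.5 fz 2.1 grip 10.0
t10.38 [0.621  0.0864 0.1927] ang 35.9 r 49.7 resist 2.3 radial 1.2 fz 3.0 grip 10.0
t10.50 [0.6225 0.0843 0.1927] ang 32.9 r 49.7 resist 2.2 radial 1.8 fz 2.6 grip 10.0
t10.62 [0.6232 0.0835 0.1926] ang 31.7 r 49.8 resist 8.0 radial 0.5 fz 4.8 grip 10.0
```

```bash
python3 -m jog '[[[0,0,0,0,0,0],[0,0,0,0,0,0]]]' >/dev/null; python3 st.py
```

```text
t10.88 [0.6231 0.0836 0.1926] ang 31.8 r 49.8 resist 5.5 radial 0.0 fz 3.9 grip 10.0
```

```bash
python3 -m jog '[[[0.0006,0.0010,0,0,0,0],[0,0,0,0,0,0]]]' >/dev/null; python3 st.py;python3 -m jog '[[[0.0005,0.0010,0,0,0,0],[0,0,0,0,0,0]]]' >/dev/null; python3 st.py
```

```text
t11.12 [0.6231 0.0835 0.1926] ang 31.7 r 49.8 resist 7.0 radial -0.3 fz 4.3 grip 10.0
t11.38 [0.6232 0.0834 0.1925] ang 31.6 r 49.8 resist 9.1 radial -0.0 fz 5.0 grip 10.0
```

```bash
python3 -m jog '[[[-0.0011,-0.0020,0,0,0,0],[-0.0029,-0.0043,0,0,0,0],[-0.0034,-0.0040,0,0,0,0],[-0.0038,-0.0036,0,0,0,0],[-0.0041,-0.0032,0,0,0,0],[-0.0044,-0.0028,0,0,0,0],[-0.0047,-0.0023,0,0,0,0],[-0.0049,-0.0018,0,0,0,0]]]' >/dev/null; python3 st.py; python3 -m jog '[[[-0.0051,-0.0013,0,0,0,0],[-0.0052,-0.0007,0,0,0,0],[-0.0052,-0.0002,0,0,0,0],[-0.0052,0.0004,0,0,0,0],[-0.0052,0.0009,0,0,0,0],[-0.0050,0.0014,0,0,0,0],[-0.0049,0.0020,0,0,0,0],[-0.0046,0.0025,0,0,0,0],[0,0,0,0,0,0],[0,0,0,0,0,0]]]' >/dev/null; python3 st.py
```

```text
t12.38 [0.5954 0.1049 0.1928] ang 73.0 r 49.8 resist -3.2 radial 1.1 fz 1.7 grip 10.0
t13.62 [0.5539 0.0995 0.1926] ang 122.5 r 50.0 resist 0.1 radial 5.0 fz 6.9 grip 10.0
```

```bash
python3 -m jog '[[[0,0,0,0,0,0],[0,0,0,0,0,0],[0,0,0,0,0,0],[0,0,0,0,0,0],[0,0,0,0,0,0]]]' 0.05 >/dev/null; python3 st.py; python3 -m jog '[[[0,0,-0.02,0,0,0],[0,0,-0.02,0,0,0],[0,0,-0.02,0,0,0],[0,0,-0.02,0,0,0],[0,0,0,0,0,0]]]' ; python3 -m jog '[[[-0.0234,-0.0169,0,0,0,0],[-0.0234,-0.0169,0,0,0,0],[-0.0234,-0.0169,0,0,0,0],[-0.0234,-0.0169,0,0,0,0],[0,0,0,0,0,-0.176],[0,0,0,0,0,-0.176],[0,0,0,0,0,0],[0,0,0,0,0,0],[0,0,0,0,0,0],[0,0,0,0,0,0]]]' 0 10
python3 - <<'E'
import cv2
from h import *
s=get_state();print(s["tool_pos"],R.from_quat(s["eef_rot"]).apply([1,0,0]))
P=np.array([.531,.193]);e=np.array([.938,.345]);v=s["tool_pos"][:2]-P;print(v@e,v@[-.345,.938])
im=snapshot("scene")["frame"][120:250,270:430,::-1]
cv2.imwrite("pics/s2.png",cv2.resize(im,None,fx=4.5,fy=4.5,interpolation=2))
E
```

```text
t14.25 [0.5553 0.0994 0.1926] ang 121.2 r 49.2 resist -0.5 radial -0.4 fz -0.6 grip 0.0
clock: 14.88
tool_pos: [0.5563, 0.0996, 0.274]
eef_rot: [1.0, 0.0, 0.002, -0.0]
contact_force: [0.0, -1.1, -0.6]
opening: 0.565
finger_force: 0.0
clock: 16.12
tool_pos: [0.4617, 0.167, 0.2726]
eef_rot: [0.985, 0.175, -0.0, 0.0]
contact_force: [-0.3, 0.6, 0.2]
opening: 0.004
finger_force: 0.0
[0.46165527 0.16701396 0.27262634] [ 9.38616607e-01  3.44962118e-01 -5.16855354e-05]
-0.07401054236390431 -0.00045097607147951454
```

View pics/s2.png

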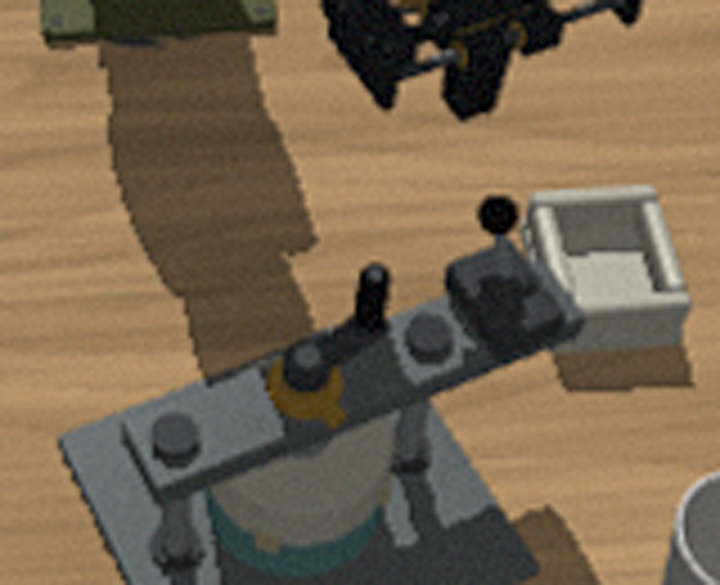

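The crank is released: handle top at (375,275) in the crop, brass lug still pointing as before, ball at (497,213). Next I go down behind the ball and push.

```bash
python3 - <<'E'
from h import *
p=unproj(snapshot("scene"),(353.3,181.1),.2285);v=p[:2]-[.5808,.0573];print(p,np.degrees(np.arctan2(v[1],v[0])),np.hypot(*v))
E
python3 -m jog '[[[0,0,0.017,0,0,0],[0,0,0.017,0,0,0],[0,0,0.017,0,0,0],[0,0,0.0166,0,0,0],[0,0,0,0,0,0]]]'; python3 -m jog '[[[0.008,0,0,0,0,0],[0.008,0,0,0,0,0],[0.008,0,0,0,0,0],[0.008,0,0,0,0,0],[0.008,0,0,0,0,0],[0.008,0,0,0,0,0],[0.008,0,0,0,0,0],[0.008,0,0,0,0,0],[0.006,0,0,0,0,0],[0,0,0,0,0,0]]]'
```

```text
[0.55532138 0.09977797 0.2285    ] 120.95566255776019 0.04953319850320072
clock: 16.85
tool_pos: [0.461, 0.1667, 0.2043]
eef_rot: [0.984, 0.176, -0.001, 0.0]
contact_force: [0.5, -0.5, -0.5]
opening: 0.003
finger_force: 0.0
clock: 18.1
tool_pos: [0.5281, 0.1915, 0.205]
eef_rot: [0.984, 0.176, 0.0, -0.0]
contact_force: [0.4, 0.3, 0.3]
opening: 0.008
finger_force: 0.0
```

```bash
python3 -m jog '[[[0.002,0,0,0,0,0],[0,0,0,0,0,0]]]'; python3 - <<'E'
import cv2
from h import *
s=get_state()
v=s["tool_pos"][:2]-np.array([.531,.193]);print(v@[.938,.345],v@[-.345,.938])
im=snapshot("scene")["frame"][120:250,270:430,::-1]
cv2.imwrite("pics/s3.png",cv2.resize(im,None,fx=4.5,fy=4.5,interpolation=2))
E
```

```text
clock: 18.35
tool_pos: [0.5292, 0.1918, 0.2051]
eef_rot: [0.984, 0.176, -0.0, 0.0]
contact_force: [-0.1, 0.2, -0.0]
opening: 0.007
finger_force: 0.2
-0.0020858743815732584 -0.0004659454153235551
```

View pics/s3.png

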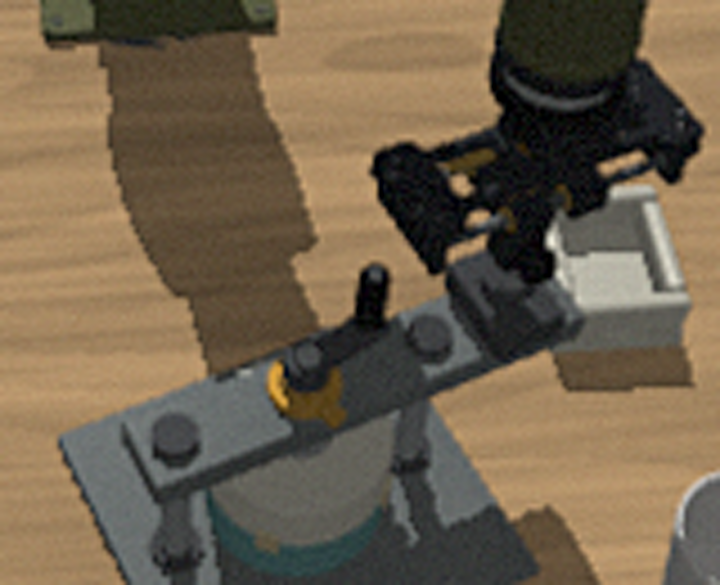

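The ball is now at (540,265), on the far side of the fingertips. I'll push on in small steps until I feel the end.

```bash
for_st(){ python3 -c "
from h import *
s=get_state();v=s['tool_pos'][:2]-np.array([.531,.193]);f=s['contact_force'];print(v@[.938,.345],f.round(1));raise SystemExit(int(-(f[:2]@[.938,.345])>5))"; }
python3 -m jog '[[[0.002,0,0,0,0,0],[0,0,0,0,0,0]]]' >/dev/null; for_st && python3 -m jog '[[[0.002,0,0,0,0,0],[0,0,0,0,0,0]]]' >/dev/null && for_st && python3 -m jog '[[[0.002,0,0,0,0,0],[0,0,0,0,0,0]]]' >/dev/null && for_st && python3 -m jog '[[[0.002,0,0,0,0,0],[0,0,0,0,0,0]]]' >/dev/null && for_st && python3 -m jog '[[[0.002,0,0,0,0,0],[0,0,0,0,0,0]]]' >/dev/null && for_st && python3 -m jog '[[[0.002,0,0,0,0,0],[0,0,0,0,0,0]]]' >/dev/null && for_st
```

```text
-0.00027848768472286636 [-1.  -1.3 -0.7]
0.0019411290700707647 [-1.7 -0.5  0.2]
0.0032772669345304444 [-3.4 -1.   0.5]
0.003574372995013889 [-6.6 -2.4  2. ]
```

The lever stop is felt at +3.6 mm (predicted about +4.5). I'll back away, rise and check.

```bash
python3 -m jog '[[[-0.01,0,0,0,0,0],[-0.02,0,0,0,0,0],[-0.03,0,0,0,0,0],[-0.03,0,-0.02,0,0,0],[-0.03,0,-0.04,0,0,0],[-0.02,0,-0.04,0,0,0],[0,0,0,0,0,0],[0,0,0,0,0,0]]]'; python3 - <<'E'
import cv2
from h import *
im=snapshot("scene")["frame"][120:250,270:430,::-1]
cv2.imwrite("pics/s4.png",cv2.resize(im,None,fx=4.5,fy=4.5,interpolation=2))
E
```

```text
clock: 20.4
tool_pos: [0.4062, 0.1466, 0.3051]
eef_rot: [0.984, 0.176, 0.001, -0.0]
contact_force: [0.2, -0.6, 0.4]
opening: 0.008
finger_force: 0.0
```

View pics/s4.png

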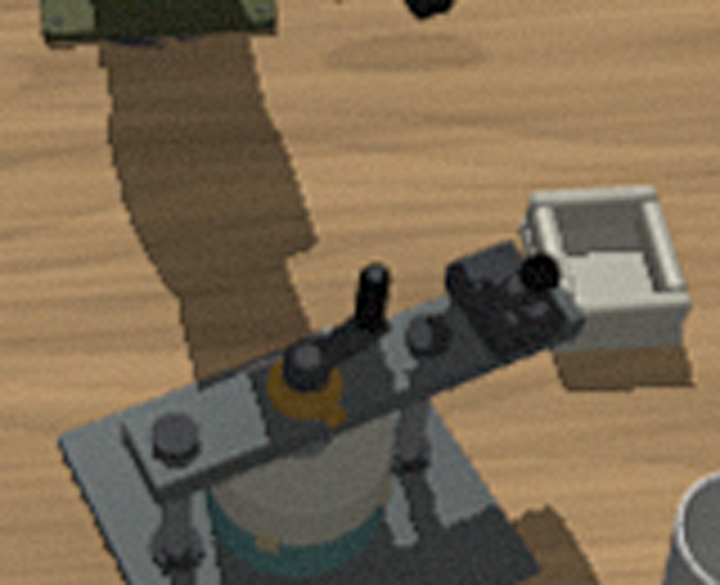

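The ball now leans to the far side at (540,272), and the handle at (375,275) and the lug are unmoved. I'll check the ball position and hand in.

```bash
python3 - <<'E'
from h import *
p=unproj(snapshot("scene"),(390,180.4),.22);x=(p[:2]-[.531,.193])@[.938,.345];print(p,x)
if x>.0225: print(finish_job())
E
```

```text
[0.55473781 0.20297605 0.22      ] 0.025707807180491076
the job is handed in; nothing more can be done
None
```

I turned the screw down until it hit its stop at about 9 N, backed it off about 90°, pushed the locking lever over to its end stop, let go of both and handed the job in at about 20 s. In the last picture the brass lug hadn't moved, but no verdict came back.

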